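Wind a soap bar tight in the stamping press

TASK

Lay the short, thick soap bar (the one that is 34 mm thick; the other bars are longer and flatter) flat and square on the bed of the stamping press, between the ram and the upright stamp plate, and let go of it. Then wind the five-spoked wheel under the clear guard, open on its left, clockwise (seen from above), pushing one spoke after another, until the ram holds the bar firmly against the stamp plate. Do not shove the ram itself, and leave the other soaps, tins and bottles where they stand.

Things in the scene. Friction and masses are not known exactly. Their poses are not given: they have to be found in the camera images.
- press: the stamping press, fixed, standing elsewhere each time (yaw up to 0.2 rad): 12 mm thick pale wooden base board, in this frame 240 mm wide (x) from y = -120 to +120 mm and 120 mm wide from there to y = -300 mm, carrying wheel, guard, bed, ram and stamp plate. Origin: on the vertical axis of the spoked wheel, at worktop level; x points away from the robot, y to its left, z up
- bed (a point): middle of the bed's top, 30 mm above the worktop, at x = 0, y = -210 mm of the press; axes as the press. The bed is a wooden rail along y, 36 mm wide (narrower than the soap, so fingers can pass down on its -x and +x sides almost to the base board), 165 mm long
- guard_edge (a point): middle of the lower left (+y) edge of the clear guard plate over the wheel: x = 0, y = +92, z = 103 mm of the press. The guard spans 120 mm to each side in x and 212 mm to -y, top at z = 113 mm, on thin posts at x = -112 and +112, y = +35 and -111 mm. Its left side is open: reach under it to the spokes with the tool leaning 40 to 45 degrees, fingers pointing right (-y) and down
- hub_axis (a point): point on the wheel's axis at the height of the spokes, 55 mm above the worktop; axes as the press. Five steel spokes, 9 mm thick, 72 degrees apart, run from the hub (radius 22 mm, top at z = 72 mm) to black 18 mm balls centred 100 mm from the axis
- star_wheel (a joint): angle of the wheel (rad), 0 to 5.6, grows clockwise seen from above (spokes on the open left side move away from the robot, +x). At 0 one spoke points straight to the left (+y of the press). Stiff: 0.3 N m turns it (about 4 N at a spoke), and it stays where it is left. Each rad moves the ram 10 mm toward the stamp plate
- ram: the sliding aluminium ram at the wheel's end of the bed: a block 44 mm wide (x), 34 mm tall, 14 mm thick. Origin: on its pressing face (which looks to -y of the press) on the centre line of the bed at the height of the bed's top; axes as the press. It moves to -y as the wheel is wound; it has 56 mm of travel in all
- stamp_plate: the fixed upright aluminium stamp plate at the far end of the bed, 50 mm wide (x), 52 mm tall, 12 mm thick; its place along the bed differs each time. Origin: bottom centre of its face that looks to the ram (+y), at the height of the bed's top; axes as the press
- soap_mid (a point): centre of the soap bar to be stamped: cream, 51 mm (x) by 58 mm (y) by 34 mm thick (z), soft edges, about 0.1 kg, lying flat on the worktop at the start (centre 17 mm up), any yaw. Axes those of the bar, z up
- soap_d: another bar, cream too but longer and flatter: 51 x 72 x 27 mm; leave it. Origin at the centre of its underside, as for the next six
- soap_c: green bar 51 x 72 x 27 mm; leave it
- salve_tin: round white tin, diameter 59 mm, 22 mm high; leave it
- lotion: white bottle, diameter 56 mm, 152 mm tall; leave it
- dropper: amber dropper bottle, diameter 35 mm, 109 mm tall; leave it
- oil_bottle: clear bottle with a black cap, diameter 52 mm, 130 mm tall; leave it
- amber: amber bottle with a black cap, diameter 50 mm, 109 mm tall; leave it
- soap_a: the same short thick bar; this origin is the centre of its underside
Things that resemble listed ones, but are neither listed nor needed, are in the scene too. Leave any orange or yellow look-alike of the soap_a alone.

How it is judged:
By the outcome, as a careful person would: the job done as asked, in the order asked, and still so for the second after the job is handed in, with the robot touching nothing.
It also fails if it takes over 72 s, if anything falls off the work surface, if the arm or the gripper's body presses on something with over 40 N, if the wrist force passes 120 N, or if a joint passes its speed limit or range.

ROBOT

A 6-joint arm with a two-finger parallel gripper is mounted at the origin on a cart in front of the work surface, level with it; the furniture and walls round the work are solid. World frame = base frame: x ahead of the robot, y to its left, z up, the work surface at z = 0. Lengths are in m, angles in rad, forces in N, time in s.
With the tool pointing down it reaches from about 0.4 to 0.925 m from the base axis. Payload 12.5 kg.
Tool frame: the origin (TCP) lies on the mounting face of the last link; the fingertips stand 190 mm ahead of it and the grasp point (between the pads) lies 171 mm ahead of it; z points along the fingers, y is the line along which they close (so a half turn about z gives the same grasp; the last joint's range is limited). The gripper opens to 95 mm and grips with 3 to 60 N. Pads are 20 mm wide; open, the fingers measure 119 mm over their backs; the gripper's body (75 mm by 180 mm) begins 59 mm behind the grasp point.
Start: joints at [-1.286, 0.491, 1.559, -0, 1.092, -0.106], TCP at [0.238, -0.578, 0.405] pointing down, gripper open.
Joint ranges: [-3.1, 3.1], [-0.84, 2.19], [0.05, 2.79], [-1.13, 4.28], [0.06, 2.93], [-2.69, 2.69]. Speed limits (rad/s): [2.22, 2.22, 2.79, 3.14, 3.14, 3.14].

INTERFACE

Orientations are given as [roll, pitch, yaw] about the fixed x, y, z axes, in that order (R = Rz(yaw) Ry(pitch) Rx(roll)).
In Python, from rig import robot gives the robot as it stands.
- The arm moves only by the shell command python3 -m crank 'ROWS' [FORCE]. ROWS is a JSON object of lists of equal length, an entry for each row: "slide": the shift along the tool's x, y, z in cm, a list of three; "turn": the turn about the tool's z in degrees; "grip": the opening, from 0 (shut) to 1 (fully open). A call has 1 to 8 rows; each row shifts and turns the commanded pose from where the row before left it, along the tool's axes as they then stand; what a row does not reach is not made up. A row lasts 1/10 s, in which the tool goes at most 50 mm and 8.59 degrees, less where a joint would pass 70% of its speed; a pose out of reach is approached as far as the arm can. A call with a gripper value outside its range is refused whole. The fingers move at their own pace and stop on an object; FORCE is the grip in N (left out, the last holds). Time passes only in rows, so rows that do not move let the fingers close. It gives the time, the measured TCP pose, the force, the opening and the grip force at its end, in the units of the state.
- robot.state(): the state, without advancing time (a new reading comes with each control period).
- robot.camera(name): name is "scene" or "top"; returns (picture, depth): 420x560x3 uint8, red, green, blue; 420x560 float32, m along the optical axis (not along the pixel's ray), 0 where there is no reading.
- robot.camera_params(name): a dict with "camera_matrix" (3x3 intrinsics, pixels), "pose" (4x4, takes a point from camera to world coordinates). Camera axes: x right, y down, z forward; pixel columns grow to the right and rows downward; lengths in m; the calibration is good to about 2 mm. A picture is of the moment at which its call begins. camera_params takes no time and is no camera call.
- robot.close_job(): hands the job in; it is judged then, once.
The state is a dict: "time_s": time; "qpos": joint angles; "qd": joint speeds; "joint_efforts": joint torques, N m; "position": TCP position; "tool_rot": TCP orientation; "contact_force": force on the tool from outside, world axes, zero at the start; "torque": the same for the moment, N m; "opening": finger opening in m; "gripper_force": force on a finger pad.
Only numpy, scipy, OpenCV 4.12 (cv2) and the standard library are available. Lean on these libraries where they do the work, as an engineer would, in place of code of your own. Each camera call takes 0.05 s, during which the arm holds its last target. There are 200 camera calls.

## Working session

There is one attempt and no reset: what is moved stays moved. The work goes in short steps, Python scripts to look and compute and a shell command to move; the robot and the scene stay as the last step left them, time stands still between calls to the robot, and variables do not carry over. Pictures are saved under pics/ and viewed, at most 10 in all, crops included, and the job is handed in when it is done.

```bash
ls; mkdir -p pics
python3 - <<'E'
from rig import robot
import cv2,numpy as np
for n in("scene","top"):
    p,d=robot.camera(n); cv2.imwrite(f"pics/{n}0.png",p[:,:,::-1]); np.savez(f"{n}0.npz",p=p,d=d)
    c=robot.camera_params(n);print(n,np.round(c["camera_matrix"],1).tolist(),np.round(c["pose"],3).tolist())
print(robot.state())
E
```

```text
pics
scene [[443.3, 0.0, 271.1], [0.0, 443.3, 209.8], [0.0, 0.0, 1.0]] [[-0.546, -0.49, 0.679, -0.345], [-0.837, 0.316, -0.446, 0.517], [0.004, -0.812, -0.583, 0.789], [0.0, 0.0, 0.0, 1.0]]
top [[535.8, 0.0, 282.5], [0.0, 535.8, 206.5], [0.0, 0.0, 1.0]] [[0.06, -0.814, 0.578, -0.563], [-0.998, -0.044, 0.042, -0.101], [-0.009, -0.58, -0.815, 1.534], [0.0, 0.0, 0.0, 1.0]]
{'time_s': 0.1, 'qpos': array([-1.28559051e+00,  4.91510916e-01,  1.55936530e+00, -3.57499211e-05,
        1.09171093e+00, -1.05617729e-01]), 'qd': array([ 1.38873490e-03, -1.74737112e-03,  4.42326959e-04, -1.95051133e-05,
        2.57011527e-03,  7.79870256e-04]), 'joint_efforts': array([ 3.11266995e-03, -6.13622904e+01, -2.58605701e+01,  6.93990639e-02,
        4.69797815e-02, -2.67390129e-05]), 'position': array([ 0.23809693, -0.5778512 ,  0.40422086]), 'tool_rot': array([-3.14060036e+00, -7.33084049e-05,  3.90840008e-01]), 'contact_force': array([-0.16594402,  0.63284398, -0.59591433]), 'torque': array([-0.00466486, -0.04564759, -0.00240667]), 'gripper_force': 0.0, 'opening': 0.0950784167201524}
```

View pics/top0.png

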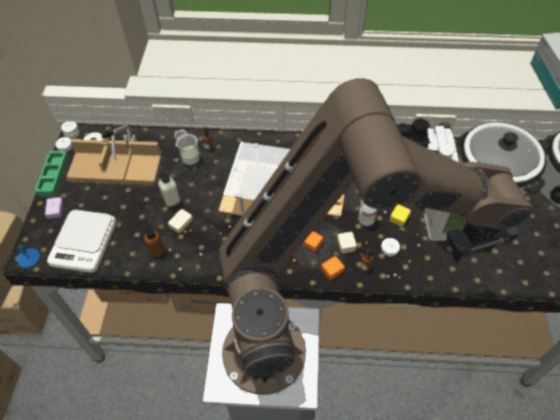

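View pics/scene0.png

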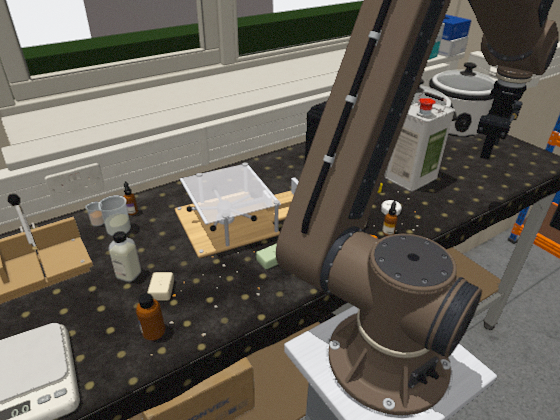

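The top view shows the press guard near (255,175), with the arm hiding the bed at about (330,205). There are cream bars at (180,221) and (347,242), and a green bar that the arm hides. In the scene view the guard is at (230,195), the left cream bar at (161,286) and the green bar at (275,255).

```bash
cat > h.py <<'E'
import numpy as np,cv2
from rig import robot
from scipy.spatial.transform import Rotation as Rn
def snap(n,tag):
    p,d=robot.camera(n); cv2.imwrite(f"pics/{n}{tag}.png",p[:,:,::-1]); np.savez(f"{n}{tag}.npz",p=p,d=d); return p,d
def ray(n,uv,z):
    c=robot.camera_params(n);K=c["camera_matrix"];T=c["pose"]
    uv=np.atleast_2d(uv).astype(float)
    r=np.c_[(uv-[K[0,2],K[1,2]])/[K[0,0],K[1,1]],np.ones(len(uv))]@T[:3,:3].T
    return T[:3,3]+r*((z-T[2,3])/r[:,2])[:,None]
def cloud(n,d):
    c=robot.camera_params(n);K=c["camera_matrix"];T=c["pose"]
    v,u=np.indices(d.shape)
    P=np.stack([(u-K[0,2])/K[0,0]*d,(v-K[1,2])/K[1,1]*d,d],-1)
    return P@T[:3,:3].T+T[:3,3]
def proj(n,P):
    c=robot.camera_params(n);T=np.linalg.inv(c["pose"]);q=np.atleast_2d(P)@T[:3,:3].T+T[:3,3]
    q=q@c["camera_matrix"].T; return q[:,:2]/q[:,2:]
E
python3 - <<'E'
from h import *
for n in("top","scene"):
    f=np.load(f"{n}0.npz");p,d=f["p"],f["d"];P=cloud(n,d)
    for (u,v) in ([(180,221),(347,242)] if n=="top" else [(161,286),(275,255)]):
        w=p[v-16:v+17,u-18:u+19].astype(int);W=P[v-16:v+17,u-18:u+19]
        m=(W[...,2]>0.012)&(W[...,2]<.045)
        m=cv2.morphologyEx(m.astype(np.uint8),cv2.MORPH_OPEN,np.ones((2,2)))
        k,l,s,c=cv2.connectedComponentsWithStats(m); i=l[16,18]; Q=W[l==i]
        z=np.percentile(Q[:,2],80); t=Q[Q[:,2]>z-.006]
        print(n,u,v,"rgb",p[v,u],"top z",z.round(4),np.round(cv2.minAreaRect((t[:,:2]*1000).astype(np.float32)),1) if 0 else cv2.minAreaRect((t[:,:2]*1000).astype(np.float32)))
    print(P[::1][(P[...,2]>.10)&(P[...,2]<.118)&(P[...,0]>.4)].shape)
# wooden board mask corners
f=np.load("top0.npz");p,d=f["p"],f["d"];P=cloud("top",d)
for uv in [(255,175),(230,205),(335,205),(240,150)]: print(uv,P[uv[1],uv[0]].round(3),p[uv[1],uv[0]])
E
```

```text
top 180 221 rgb [245 243 223] top z 0.028 ((-55.666900634765625, 133.98501586914062), (1115.6973876953125, 77.52875518798828), 20.921876907348633)
top 347 242 rgb [245 242 221] top z 0.0349 ((-80.22109985351562, -188.3883056640625), (56.0572624206543, 979.2825927734375), 83.06316375732422)
(3876, 3)
scene 161 286 rgb [235 225 197] top z 0.028 ((67.86859130859375, 427.4695739746094), (60.91535568237305, 842.5906982421875), 73.56956481933594)
scene 275 255 rgb [171 187 147] top z 0.0279 ((40.00457763671875, 280.1390380859375), (49.58156967163086, 903.752197265625), 56.491580963134766)
(6443, 3)
(255, 175) [0.579 0.074 0.104] [234 231 225]
(230, 205) [0.515 0.161 0.01 ] [242 217 150]
(335, 205) [ 0.532 -0.205  0.014] [222 184 127]
(240, 150) [0.689 0.138 0.104] [226 228 227]
```

Run:
```python
import cv2,numpy as np
a=cv2.imread("pics/scene0.png")[150:320,130:400];b=cv2.imread("pics/top0.png")[120:290,150:420]
cv2.imwrite("pics/crop0.png",cv2.resize(np.vstack([a,b]),None,fx=1.75,fy=1.75,interpolation=cv2.INTER_CUBIC))
```

```text
(no output)
```

View pics/crop0.png

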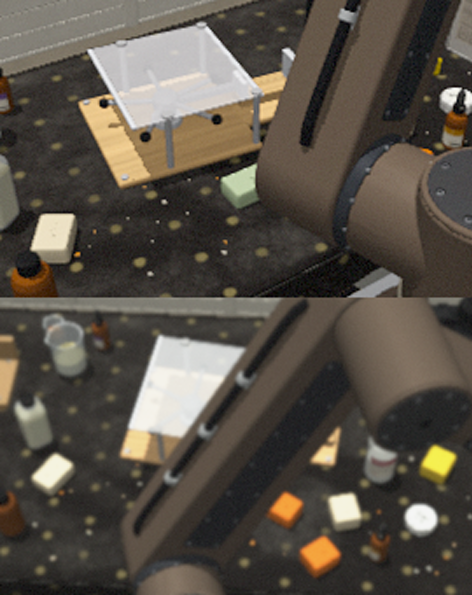

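The target is the right cream bar at (347,242), whose top is about 34 mm up; the left one is 28 mm high. Next I fit the bar's pose and the visible guard edges.

Run:
```python
from h import *
f=np.load("top0.npz");p,d=f["p"],f["d"];P=cloud("top",d)
hsv=cv2.cvtColor(p,cv2.COLOR_RGB2HSV)
u,v=347,242
m=np.zeros(d.shape,np.uint8);s=np.s_[v-16:v+17,u-18:u+19]
m[s]=((p[s].min(-1)>150)&(d[s]>0)&(P[s][...,2]>.029)).astype(np.uint8)
v_,u_=np.nonzero(m);Q=ray("top",np.c_[u_,v_],.034)
print("top face",cv2.minAreaRect((Q[:,:2]*1000).astype(np.float32)),len(Q),(Q.mean(0)*1000).round(1))
# wide-area tops of everything near the soap
for n in("scene","top"):
    f=np.load(f"{n}0.npz");d=f["d"];P=cloud(n,d)
    m=(d>0)&(P[...,2]>.1)&(P[...,2]<.118)&(P[...,0]>.4)&(P[...,0]<.9)&(P[...,1]>-.3)&(P[...,1]<.3)
    k,l,st,c=cv2.connectedComponentsWithStats(m.astype(np.uint8));i=1+st[1:,4].argmax();Q=P[l==i]
    print(n,np.median(Q[:,2]),cv2.minAreaRect((Q[:,:2]*1000).astype(np.float32)),cv2.boxPoints(cv2.minAreaRect((Q[:,:2]*1000).astype(np.float32))).round())
    # left near guard corner etc
    m=(d>0)&(P[...,2]>.006)&(P[...,2]<.018)&(P[...,0]>.35)&(P[...,0]<.9)&(abs(P[...,1])<.35)&(f["p"][...,0]>f["p"][...,2].astype(int)+35)
    k,l,st,c=cv2.connectedComponentsWithStats(m.astype(np.uint8));i=1+st[1:,4].argmax();Q=P[l==i]
    print("board",cv2.boxPoints(cv2.minAreaRect((Q[:,:2]*1000).astype(np.float32))).round(),len(Q))
T=robot.state();print(T["position"],T["tool_rot"])
```

```text
top face ((379.1944885253906, -241.98764038085938), (55.57296371459961, 48.155662536621094), 15.088265419006348) 178 [ 379.  -242.4   34. ]
scene 0.10918502387558221 ((593.3758544921875, 45.71068572998047), (213.8730010986328, 245.64048767089844), 82.12625122070312) [[457. -43.]
 [700. -77.]
 [730. 135.]
 [486. 168.]]
board [[ 451.  -70.]
 [ 691. -106.]
 [ 731.  161.]
 [ 490.  197.]] 2588
top 0.10795349398304843 ((594.8218383789062, 68.83448791503906), (176.65078735351562, 248.7698516845703), 81.89192962646484) [[459.  -1.]
 [706. -36.]
 [730. 139.]
 [484. 174.]]
board [[477. 120.]
 [548. 109.]
 [560. 190.]
 [490. 201.]] 267
[ 0.23809693 -0.5778512   0.40422086] [-3.14060036e+00 -7.33084049e-05  3.90840008e-01]
```

Run:
```python
from h import *
for n,uv in (("scene",[(415,150),(440,110),(400,110),(428,104),(415,180),(395,170)]),("top",[(440,140),(437,215),(430,235),(313,241),(333,267),(390,246),(367,262),(401,214),(368,215)])):
    f=np.load(f"{n}0.npz");P=cloud(n,f["d"])
    for a in uv: print(n,a,P[a[1],a[0]].round(3))
```

```text
scene (415, 150) [ 0.432 -0.524  0.143]
scene (440, 110) [ 0.443 -0.617  0.249]
scene (400, 110) [ 0.177 -0.112  0.459]
scene (428, 104) [ 0.438 -0.545  0.286]
scene (415, 180) [ 0.417 -0.536  0.038]
scene (395, 170) [ 0.489 -0.518  0.045]
top (440, 140) [ 0.646 -0.528  0.242]
top (437, 215) [ 0.433 -0.523  0.121]
top (430, 235) [ 0.427 -0.523  0.013]
top (313, 241) [ 0.369 -0.133  0.034]
top (333, 267) [ 0.272 -0.198  0.039]
top (390, 246) [ 0.368 -0.385  0.025]
top (367, 262) [ 0.287 -0.304  0.056]
top (401, 214) [ 0.494 -0.428  0.031]
top (368, 215) [ 0.459 -0.311  0.067]
```

```bash
python3 -m crank '{"slide":[[1.7,-4.16,0],[1.7,-4.16,0],[1.7,-4.16,0],[1.7,-4.16,0],[3.8,-1.81,0],[3.8,-1.81,0],[3.8,-1.81,0],[3.8,-1.81,0]],"turn":[0,0,0,0,0,0,0,0],"grip":[0.85,0.85,0.85,0.85,0.85,0.85,0.85,0.85]}'
python3 -m crank '{"slide":[[3.8,-1.81,0],[0,0,0],[0,0,0]],"turn":[0,7.4,0],"grip":[0.85,0.85,0.85]}'
python3 - <<'E'
from h import *
for n in ("scene","top"): snap(n,"1")
a=cv2.imread("pics/scene1.png");b=cv2.imread("pics/top1.png")
a=cv2.resize(a[110:330,170:470],None,fx=1.9,fy=1.9,interpolation=cv2.INTER_CUBIC)
b=cv2.resize(b[130:290,200:420],(a.shape[1]//2,210))
cv2.imwrite("pics/c1.png",cv2.vconcat([a,cv2.copyMakeBorder(b[:600-a.shape[0]],0,0,0,a.shape[1]-b.shape[1],0)]))
E
```

```text
time_s: 0.9
position: [0.3513, -0.2718, 0.4048]
tool_rot: [3.141, -0.0, 0.39]
contact_force: [0.3, -0.5, 0.4]
opening: 0.0805
gripper_force: 0.0
time_s: 1.2
position: [0.3793, -0.2412, 0.4046]
tool_rot: [-3.141, 0.0, 0.262]
contact_force: [0.1, 1.2, -0.2]
opening: 0.0806
gripper_force: 0.0
```

View pics/c1.png

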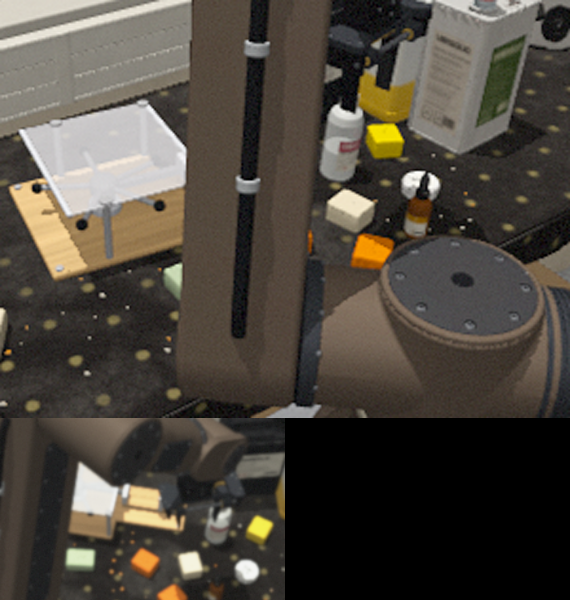

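The scene camera now sees the cream bar at about pixel (354,220), and the top view shows part of the bed. I use these to refine the bar's pose and the ram and stamp plate positions.

```bash
cat > soap.py <<'E'
from h import *
import sys
tag=sys.argv[1]
c=np.array([.379,-.242,.034])
for n in("scene","top"):
    f=np.load(f"{n}{tag}.npz");p,d=f["p"],f["d"];P=cloud(n,d)
    near=(np.linalg.norm(P[...,:2]-c[:2],axis=-1)<.06)&(d>0)
    h=cv2.cvtColor(p,cv2.COLOR_RGB2HSV)
    m=near&(P[...,2]>.028)&(P[...,2]<.042)&(h[...,1]<90)
    v,u=np.nonzero(m);Q=ray(n,np.c_[u,v],.034)[:,:2]*1000
    print(n,len(Q),cv2.minAreaRect(Q.astype(np.float32)),Q.mean(0).round(1))
O=np.array([.5953,.0596]);a=-.14
R=np.array([[np.cos(a),-np.sin(a)],[np.sin(a),np.cos(a)]])
for n in("scene","top"):
    f=np.load(f"{n}{tag}.npz");p,d=f["p"],f["d"];P=cloud(n,d);q=((P[...,:2]-O)@R)*1000
    m=(d>0)&(abs(q[...,0])<24)&(q[...,1]<-121)&(q[...,1]>-310)&(P[...,2]>.0)&(P[...,2]<.12)
    ys=q[...,1][m];zs=P[...,2][m]*1000
    for lo in range(-305,-120,6):
        s=(ys>=lo)&(ys<lo+6)
        if s.sum()>2: print(n,lo+3,s.sum(),np.percentile(zs[s],[50,90]).round(0),end="; ")
    print()
E
python3 soap.py 1
```

```text
scene 218 ((377.009521484375, -242.3585968017578), (58.07863235473633, 54.25507736206055), 14.32645034790039) [ 377.  -243.2]
top 196 ((377.73126220703125, -242.53146362304688), (58.43318176269531, 48.73891067504883), 13.519851684570312) [ 377.3 -242.8]
scene -128 5 [13. 20.]; scene -122 5 [11. 12.]; 
top -302 5 [3. 5.]; top -296 5 [1. 5.]; top -266 4 [12. 16.]; top -242 3 [ 9. 13.]; top -236 13 [25. 41.]; top -230 6 [16. 19.]; top -224 8 [66. 78.]; top -218 14 [27. 33.]; top -212 21 [26. 32.]; top -206 21 [28. 32.]; top -200 17 [28. 33.]; top -194 22 [26. 33.]; top -188 18 [27. 33.]; top -182 19 [28. 32.]; top -176 22 [27. 35.]; top -170 18 [28. 33.]; top -164 18 [27. 33.]; top -158 21 [26. 32.]; top -152 22 [24. 32.]; top -146 18 [29. 32.]; top -140 24 [27. 35.]; top -134 37 [55. 66.]; top -128 21 [61. 66.]; top -122 13 [53. 62.];
```

```bash
python3 -m crank '{"slide":[[-0.23,0.07,4.5],[0,0,4.5],[0,0,4.5],[0,0,4],[0,0,2.6],[0,0,1.0]],"turn":[1,0,0,0,0,0],"grip":[0.85,0.85,0.85,0.85,0.85,0.85]}' 15
python3 -m crank '{"slide":[[0,0,0],[0,0,0],[0,0,0],[0,0,0],[0,0,0],[0,0,0]],"turn":[0,0,0,0,0,0],"grip":[0.85,0.3,0.3,0.3,0.3,0.3]}' 15
```

```text
time_s: 1.9
position: [0.376, -0.244, 0.1916]
tool_rot: [-3.139, 0.002, 0.245]
contact_force: [-0.8, 0.2, 0.4]
opening: 0.0809
gripper_force: 0.0
time_s: 2.5
position: [0.3769, -0.2435, 0.1943]
tool_rot: [3.14, -0.001, 0.244]
contact_force: [-0.2, -0.4, 8.1]
opening: 0.0494
gripper_force: 15.0
```

```bash
python3 -m crank '{"slide":[[0,0,-2],[0,0,-4.5],[0,0,-4.8],[0,0,-4.8],[0,0,-4.4],[0,0,0],[0,0,0]],"turn":[0,0,0,0,0,0,0],"grip":[0.3,0.3,0.3,0.3,0.3,0.3,0.3]}' 15
python3 -m crank '{"slide":[[0,0,0],[0,0,0],[0,0,0],[0,0,0],[0,0,0],[0,0,0],[0,0,0],[0,0,0]],"turn":[-8.5,-8.5,-8.5,-8.5,-8.5,-8.5,-8.5,-8.5],"grip":[0.3,0.3,0.3,0.3,0.3,0.3,0.3,0.3]}' 15
python3 - <<'E'
from h import *
for n in ("scene","top"): snap(n,"2")
a=cv2.imread("pics/scene2.png");b=cv2.imread("pics/top2.png")
cv2.imwrite("pics/c2.png",cv2.resize(cv2.vconcat([a[110:320,150:470],b[130:310,180:500]]),None,fx=1.5,fy=1.5,interpolation=cv2.INTER_CUBIC))
E
python3 soap.py 2
```

```text
time_s: 3.2
position: [0.3764, -0.243, 0.3992]
tool_rot: [3.14, -0.001, 0.244]
contact_force: [-0.0, 0.1, -1.7]
opening: 0.0496
gripper_force: 15.0
time_s: 4.0
position: [0.3767, -0.2433, 0.3968]
tool_rot: [-3.139, -0.002, 1.437]
contact_force: [-0.1, -0.1, -0.8]
opening: 0.0498
gripper_force: 15.0
scene 0 ((0.0, 0.0), (0.0, 0.0), 0.0) [nan nan]
top 0 ((0.0, 0.0), (0.0, 0.0), 0.0) [nan nan]
scene -128 8 [12. 18.]; scene -122 5 [12. 12.]; 
top -290 3 [21. 22.]; top -284 20 [27. 32.]; top -278 20 [29. 35.]; top -272 20 [24. 33.]; top -266 20 [26. 32.]; top -260 20 [27. 33.]; top -254 22 [25. 33.]; top -248 22 [25. 34.]; top -242 25 [37. 43.]; top -236 33 [45. 78.]; top -230 26 [81. 85.]; top -224 25 [78. 87.]; top -218 19 [27. 31.]; top -212 21 [29. 35.]; top -206 18 [28. 34.]; top -200 19 [29. 34.]; top -194 23 [27. 32.]; top -188 20 [26. 33.]; top -182 20 [30. 34.]; top -176 20 [27. 30.]; top -170 22 [27. 36.]; top -164 18 [28. 33.]; top -158 20 [26. 31.]; top -152 19 [28. 31.]; top -146 19 [24. 31.]; top -140 25 [29. 35.]; top -134 40 [50. 67.]; top -128 22 [63. 65.]; top -122 11 [58. 62.]; soap.py:11: RuntimeWarning: Mean of empty slice.
  print(n,len(Q),cv2.minAreaRect(Q.astype(np.float32)),Q.mean(0).round(1))
  ret = um.true_divide(
```

View pics/c2.png

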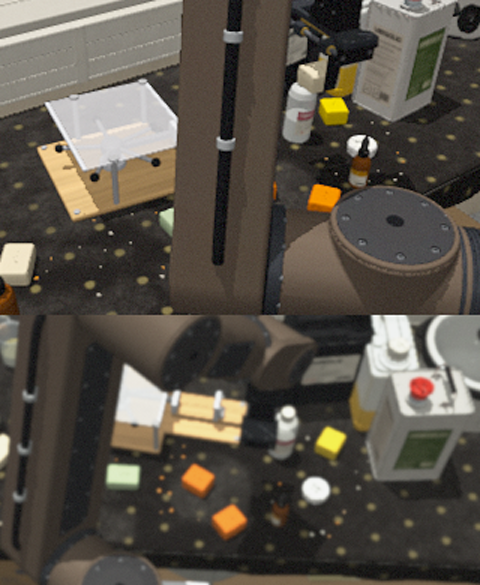

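The soap is held in the gripper (scene crop at (312,75)), and the top view shows the whole bed with the ram at crop (176,403) and the plate at (219,403). Next I refine the bed centreline and yaw, and the ram and plate faces.

```bash
cat > bed.py <<'E'
from h import *
import sys
tag=sys.argv[1]
O=np.array([.5953,.0596]);a=-.14
R=np.array([[np.cos(a),-np.sin(a)],[np.sin(a),np.cos(a)]])
n="top";f=np.load(f"{n}{tag}.npz");p,d=f["p"],f["d"].copy();P=cloud(n,d)
def loc(z,lo,hi,ylo,yhi,xm=60):
    v,u=np.nonzero((d>0)&(P[...,2]>lo)&(P[...,2]<hi)); q=((ray(n,np.c_[u,v],z)[:,:2]-O)@R)*1000
    return q[(abs(q[:,0])<xm)&(q[:,1]>ylo)&(q[:,1]<yhi)]
# wooden board (narrow part) edges, z=12
for nm,z,lo,hi,y0,y1,xm in (("board",.012,.006,.018,-300,-125,75),("bed",.030,.022,.038,-290,-245,40),("bed2",.030,.022,.038,-215,-145,40)):
    q=loc(z,lo,hi,y0,y1,xm); b=((q[:,1]-y0)//8).astype(int)
    L=[(y0+8*i+4,*np.percentile(q[b==i,0],[3,97])) for i in np.unique(b) if (b==i).sum()>6]
    L=np.array(L); print(nm,"left fit",np.polyfit(L[:,0],L[:,1],1).round(3),"right",np.polyfit(L[:,0],L[:,2],1).round(3),"mean",L.mean(0).round(1))
for nm,z,lo,hi,y0,y1 in(("plate",.082,.070,.095,-260,-200),("ram",.064,.053,.075,-165,-115)):
    q=loc(z,lo,hi,y0,y1); print(nm,len(q),cv2.minAreaRect(q.astype(np.float32)),np.percentile(q,[3,50,97],axis=0).round(1).tolist())
E
python3 bed.py 2
python3 - <<'E'
import cv2
b=cv2.imread("pics/top2.png")
cv2.imwrite("pics/bed2.png",cv2.resize(b[170:230,285:355],None,fx=9,fy=9,interpolation=cv2.INTER_CUBIC))
E
```

```text
board left fit [ 3.0000e-03 -6.2333e+01] right [-0.072 31.924] mean [-208.   -63.    46.9]
bed left fit [ 1.6000e-02 -1.9949e+01] right [-0.059 -3.695] mean [-266.   -24.1   12.1]
bed2 left fit [ 0.12  -1.918] right [ 0.043 21.191] mean [-179.   -23.4   13.5]
plate 54 ((-8.57200813293457, -230.13221740722656), (58.44679260253906, 16.633630752563477), 0.0358395129442215) [[-31.9, -236.4], [-6.7, -228.5], [19.6, -221.8]]
ram 46 ((-7.021110534667969, -130.6883544921875), (15.272245407104492, 46.30834197998047), 89.56014251708984) [[-29.0, -137.2], [-7.2, -129.9], [15.2, -123.4]]
```

View pics/bed2.png

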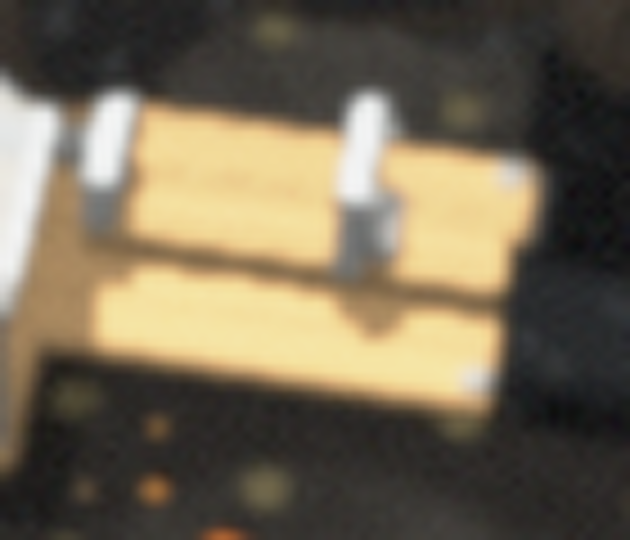

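```bash
python3 -m crank '{"slide":[[2.87,3.39,0],[2.87,3.39,0],[2.87,3.39,0],[2.87,3.39,0],[2.87,3.39,0],[0,0,4],[0,0,4],[0,0,3]],"turn":[0.35,0,0,0,0,0,0,0],"grip":[0.3,0.3,0.3,0.3,0.3,0.3,0.3,0.3]}' 15
python3 -m crank '{"slide":[[0,0,0],[0,0,0]],"turn":[0,0],"grip":[0.3,0.3]}' 15
python3 - <<'E'
from h import *
for n in ("scene","top"): snap(n,"3")
a=cv2.imread("pics/scene3.png");b=cv2.imread("pics/top3.png")
cv2.imwrite("pics/c3.png",cv2.resize(cv2.vconcat([a[110:310,190:390],b[110:260,200:400]]),None,fx=1.7,fy=1.7,interpolation=cv2.INTER_CUBIC))
E
```

```text
time_s: 4.9
position: [0.5647, -0.1251, 0.2851]
tool_rot: [-3.138, -0.001, 1.421]
contact_force: [-0.2, -0.2, -1.5]
opening: 0.05
gripper_force: 15.0
time_s: 5.1
position: [0.5653, -0.1259, 0.2884]
tool_rot: [-3.14, -0.0, 1.422]
contact_force: [0.0, -0.6, -0.1]
opening: 0.0497
gripper_force: 15.0
```

View pics/c3.png

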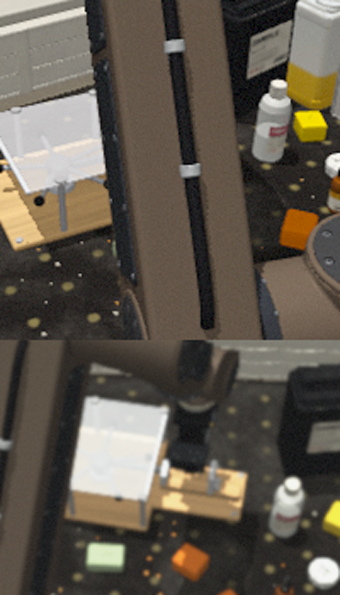

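The top view now shows the whole guard at crop (120,445), the gripper at (190,455) over the bed, and the plate at (213,478). I use the guard to check the press frame.

```bash
python3 - <<'E'
from h import *
f=np.load("top3.npz");p,d=f["p"],f["d"];P=cloud("top",d)
m=(d>0)&(P[...,2]>.095)&(P[...,2]<.125)&(P[...,0]>.42)&(P[...,0]<.8)&(P[...,1]>-.06)&(P[...,1]<.22)
k,l,st,c=cv2.connectedComponentsWithStats(m.astype(np.uint8));i=1+st[1:,4].argmax()
v,u=np.nonzero(l==i);Q=ray("top",np.c_[u,v],.113)[:,:2]*1000
r=cv2.minAreaRect(Q.astype(np.float32));print(np.median(P[l==i][:,2]),r,cv2.boxPoints(r).round())
E
python3 bed.py 3
```

```text
0.10774949939602974 ((585.4952392578125, 31.790313720703125), (174.2108612060547, 247.07847595214844), 82.15961456298828) [[451. -38.]
 [696. -71.]
 [720. 101.]
 [475. 135.]]
board left fit [-1.8000e-02 -6.6436e+01] right [ -0.263 -22.912] mean [-212.   -62.7   32.9]
bed left fit [-7.0000e-03 -2.4891e+01] right [ -0.106 -13.56 ] mean [-266.   -22.9   14.7]
bed2 left fit [-2.5000e-02 -2.6958e+01] right [-0.065  1.751] mean [-179.   -22.5   13.4]
plate 57 ((-7.97865104675293, -229.7640380859375), (57.048179626464844, 17.225866317749023), 2.259967088699341) [[-32.5, -238.1], [-7.7, -229.1], [19.5, -221.8]]
ram 45 ((-9.478616714477539, -130.6694793701172), (15.272245407104492, 49.83094024658203), 89.56014251708984) [[-29.9, -136.5], [-8.2, -129.6], [14.5, -123.4]]
```

```bash
python3 -m crank '{"slide":[[0.1,-0.1,2.5],[0,0,2.0],[0,0,1.0],[0,0,0.5],[0,0,0.2],[0,0,0],[0,0,0]],"turn":[-0.5,0,0,0,0,0,0],"grip":[0.3,0.3,0.3,0.3,0.3,0.3,0.3]}' 15
```

```text
time_s: 5.9
position: [0.5645, -0.1247, 0.2275]
tool_rot: [3.14, 0.0, 1.434]
contact_force: [-0.4, 0.4, -2.3]
opening: 0.0495
gripper_force: 15.0
```

```bash
python3 -m crank '{"slide":[[0,0,0.2],[0,0,0.15],[0,0,0],[0,0,0]],"turn":[0,0,0,0],"grip":[0.3,0.3,0.3,0.3]}' 15
```

```text
time_s: 6.3
position: [0.5644, -0.1247, 0.224]
tool_rot: [3.141, 0.0, 1.434]
contact_force: [-2.2, 0.4, 8.3]
opening: 0.0499
gripper_force: 15.0
```

Contact at the expected height, so I release, retreat upward and look.

```bash
python3 -m crank '{"slide":[[0,0,0],[0,0,0],[0,0,0],[0,0,-1],[0,0,-3],[0,0,-4.5],[0,0,-4.5],[0,0,-4.5]],"turn":[0,0,0,0,0,0,0,0],"grip":[0.7,0.7,0.7,0.7,0.7,0.7,0.7,0.7]}' 15
python3 - <<'E'
from h import *
for n in ("scene","top"): snap(n,"4")
print(robot.state()["qpos"])
O=np.array([.5953,.0596]);a=-.14
R=np.array([[np.cos(a),-np.sin(a)],[np.sin(a),np.cos(a)]])
n="top";f=np.load("top4.npz");p,d=f["p"],f["d"];P=cloud(n,d);q=((P[...,:2]-O)@R)*1000
m=(d>0)&(abs(q[...,0])<50)&(abs(q[...,1]+187)<33)&(P[...,2]>.045)&(P[...,2]<.09)
print(np.median(P[m][:,2]))
m&=abs(P[...,2]-.064)<.008
v,u=np.nonzero(m);Q=((ray(n,np.c_[u,v],.064)[:,:2]-O)@R)*1000
print(len(Q),cv2.minAreaRect(Q.astype(np.float32)),np.percentile(Q,[2,50,98],axis=0).round(1))
b=cv2.imread("pics/top4.png")
cv2.imwrite("pics/c4.png",cv2.resize(b[130:250,200:370],None,fx=4.5,fy=4.5,interpolation=cv2.INTER_CUBIC))
E
python3 bed.py 4
```

```text
time_s: 7.1
position: [0.5639, -0.1245, 0.4007]
tool_rot: [3.141, 0.0, 1.434]
contact_force: [0.4, 0.2, 0.2]
opening: 0.0665
gripper_force: 0.0
[-3.31481352e-01  4.22920302e-01  1.67882825e+00 -6.42070378e-05
  1.02980691e+00 -1.94400559e-01]
0.061742757668774795
176 ((-12.862905502319336, -181.26742553710938), (55.66291809082031, 53.860198974609375), 1.7299031019210815) [[ -37.  -207.1]
 [ -10.7 -182.2]
 [  13.6 -155.2]]
board left fit [-6.0000e-03 -6.4019e+01] right [ -0.374 -54.714] mean [-212.   -62.8   24.6]
bed left fit [ 0.151 17.318] right [-0.03   3.897] mean [-266.   -22.8   11.7]
bed2 left fit [ -0.08  -37.064] right [ -0.332 -45.626] mean [-179.   -22.8   13.8]
plate 56 ((-7.816531181335449, -228.4525909423828), (32.12527084350586, 55.405067443847656), 68.07455444335938) [[-34.6, -236.7], [-8.8, -228.2], [19.6, -221.8]]
ram 93 ((-16.33089828491211, -143.98631286621094), (64.87334442138672, 41.65689468383789), 0.042157672345638275) [[-36.9, -164.4], [-10.1, -137.4], [14.2, -124.5]]
```

View pics/c4.png

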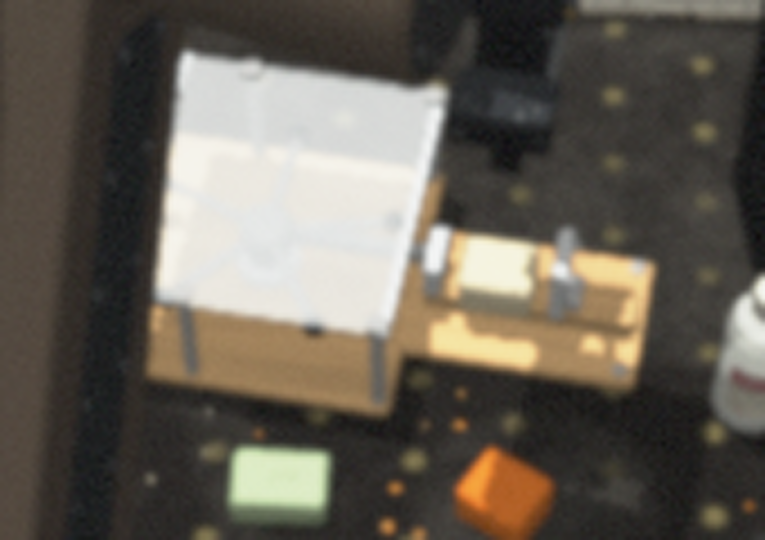

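The soap lies on the bed at crop (497,270), between the ram at (437,255) and the plate at (567,270), but it looks about 4 mm toward the robot. I'll regrasp, shift it +4 mm in x and release.

```bash
python3 -m crank '{"slide":[[0,0,4.5],[0,0,4.5],[0,0,4.5],[0,0,3],[0,0,1],[0,0,0.1],[0,0,0],[0,0,0]],"turn":[0,0,0,0,0,0,0,0],"grip":[0.7,0.7,0.7,0.7,0.7,0.7,0.7,0.7]}' 15
python3 -m crank '{"slide":[[0,0,0],[0,0,0],[0,0,0],[0,0,0],[0,0,-0.3],[0,0.4,0],[0,0,0.2],[0,0,0.1]],"turn":[0,0,0,0,0,0,0,0],"grip":[0.3,0.3,0.3,0.3,0.3,0.3,0.3,0.3]}' 15
python3 -m crank '{"slide":[[0,0,0],[0,0,0],[0,0,0],[0,0,0],[0,0,-1],[0,0,-4],[0,0,-4.5],[0,0,-4.5]],"turn":[0,0,0,0,0,0,0,0],"grip":[0.3,0.7,0.7,0.7,0.7,0.7,0.7,0.7]}' 15
python3 -m crank '{"slide":[[0,0,-4.5],[0,0,0]],"turn":[0,0],"grip":[0.7,0.7]}' 15
python3 - <<'E'
from h import *
for n in ("scene","top"): snap(n,"5")
O=np.array([.5953,.0596]);a=-.14
R=np.array([[np.cos(a),-np.sin(a)],[np.sin(a),np.cos(a)]])
n="top";f=np.load("top5.npz");p,d=f["p"],f["d"];P=cloud(n,d);q=((P[...,:2]-O)@R)*1000
for lo,hi in((-212,-152),(-137,-121)):
    m=(d>0)&(abs(q[...,0])<50)&(q[...,1]>lo)&(q[...,1]<hi)&(abs(P[...,2]-.064)<.008)
    v,u=np.nonzero(m);Q=((ray(n,np.c_[u,v],.064)[:,:2]-O)@R)*1000
    print(len(Q),cv2.minAreaRect(Q.astype(np.float32)),np.percentile(Q,[2,50,98],axis=0).round(1).tolist())
# pixel positions of black balls in scene below guard: candidates dark at z~.055
f=np.load("scene5.npz");p,d=f["p"],f["d"];P=cloud("scene",d);q=((P[...,:2]-O)@R)*1000
v,u=np.indices(d.shape);X=ray("scene",np.c_[u.ravel(),v.ravel()],.055)[:,:2];r=np.linalg.norm(X-[.5909,.0643],axis=1).reshape(d.shape)
m=((p.max(-1)<75)&(r<.125)&(r>.07)).astype(np.uint8)
k,l,st,c=cv2.connectedComponentsWithStats(m)
for i in range(1,k):
    if st[i,4]>8: print(c[i].round(1),st[i,4],((ray("scene",c[i],.055)[0,:2]-O)@R*1000).round(1))
a=cv2.imread("pics/scene5.png")
cv2.imwrite("pics/c5.png",cv2.resize(a[150:260,160:330],None,fx=4.5,fy=4.5,interpolation=cv2.INTER_CUBIC))
E
```

```text
time_s: 8.0
position: [0.5646, -0.1247, 0.2239]
tool_rot: [3.139, 0.001, 1.434]
contact_force: [0.9, 0.5, -0.1]
opening: 0.0665
gripper_force: 0.0
time_s: 8.8
position: [0.5686, -0.1253, 0.2227]
tool_rot: [3.141, 0.0, 1.434]
contact_force: [-3.8, 0.6, 19.2]
opening: 0.05
gripper_force: 15.0
time_s: 9.6
position: [0.568, -0.1251, 0.3643]
tool_rot: [-3.141, -0.0, 1.434]
contact_force: [0.2, -0.4, 0.0]
opening: 0.0666
gripper_force: 0.0
time_s: 9.8
position: [0.5683, -0.1251, 0.4138]
tool_rot: [3.132, 0.002, 1.434]
contact_force: [0.4, 0.4, 0.3]
opening: 0.0667
gripper_force: 0.0
180 ((-8.160320281982422, -180.0767059326172), (54.60593032836914, 55.38397979736328), 0.2618791162967682) [[-33.0, -206.7], [-8.6, -179.7], [17.9, -153.4]]
43 ((-6.330150604248047, -130.27931213378906), (14.443536758422852, 44.9327392578125), 89.56014251708984) [[-26.4, -136.9], [-3.9, -130.6], [15.5, -123.1]]
[259.1 208. ] 361 [-47.  -87.5]
[186.8 201.5] 49 [71.  90.5]
[188.8 208.8] 17 [33.3 95.9]
[212.6 227.8] 28 [-78.8  63.1]
```

View pics/c5.png

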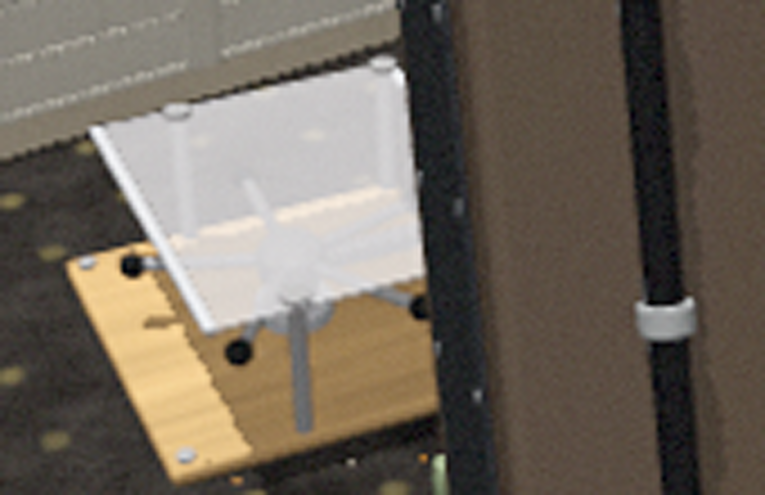

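The bar is now centred to within about 2 mm. Balls are visible at crop (132,265), (238,352) and (420,306), so the spokes stand at about +19.5° and −52°. Reaching them needs a lean that `slide` and `turn` don't obviously give, so I check the command's usage text.

```bash
python3 -m crank --help 2>&1 | head -30
python3 - <<'E'
from rig import robot
print([x for x in dir(robot) if x[0]!='_']); print(robot.state()["time_s"],robot.state()["qpos"].round(3))
E
```

```text
invalid input: not JSON, or not a number
['Unreachable', 'camera', 'camera_params', 'close_job', 'state']
9.9 [-0.33   0.425  1.664 -0.     1.05  -0.193]
```

`slide` and `turn` alone can't change the lean, but poses beyond reach are "approached as far as the arm can", and the next row starts from wherever that ends. I'll test whether over-reaching outward tilts the tool, over free floor to the robot's right. There, outward is the press's −y, which is the lean I need. First I lift and swing over there.

```bash
cat > st.py <<'E'
from rig import robot
import json
s=robot.state();r=dict(t=s["time_s"],q=s["qpos"].round(4).tolist(),p=s["position"].round(4).tolist(),o=s["tool_rot"].round(4).tolist())
print(r);open("log.jsonl","a").write(json.dumps(r)+"\n")
E
python3 st.py
python3 -m crank '{"slide":[[0,0,-4.5],[0,0,-4.5],[0,0,-4.5],[-4.46,-1.83,0],[-4.46,-1.83,0],[-4.46,-1.83,0],[-4.46,-1.83,0],[-4.46,-1.83,0]],"turn":[0,0,0,0,0,0,0,0],"grip":[0,0,0,0,0,0,0,0]}' 30; python3 st.py
python3 -m crank '{"slide":[[-4.46,-1.83,0],[-4.46,-1.83,0],[-4.46,-1.83,0],[-4.46,-1.83,0],[-2,-4.5,0],[-2,-4.5,0],[-2,-4.5,0],[-2,-4.5,0]],"turn":[0,0,0,0,0,0,0,0],"grip":[0,0,0,0,0,0,0,0]}'; python3 st.py
```

```text
{'t': 9.9, 'q': [-0.3303, 0.4249, 1.6643, -0.0001, 1.0501, -0.1931], 'p': [0.5679, -0.125, 0.4085], 'o': [3.1394, 0.0005, 1.4337]}
time_s: 10.7
position: [0.4461, -0.3352, 0.5407]
tool_rot: [-3.139, -0.002, 1.434]
contact_force: [0.1, -0.3, -0.2]
opening: 0.0078
gripper_force: 0.0
{'t': 10.7, 'q': [-0.7627, 0.2842, 1.5212, -0.0001, 1.3388, -0.6257], 'p': [0.4461, -0.3352, 0.5407], 'o': [-3.1394, -0.0015, 1.4338]}
time_s: 11.5
position: [0.1591, -0.5555, 0.5406]
tool_rot: [-3.141, -0.003, 1.434]
contact_force: [0.4, -0.8, 0.1]
opening: 0.0005
gripper_force: 0.0
{'t': 11.5, 'q': [-1.4062, 0.3165, 1.4749, 0.0, 1.353, -1.2691], 'p': [0.1591, -0.5555, 0.5406], 'o': [-3.1408, -0.0027, 1.4337]}
```

```bash
python3 -m crank '{"slide":[[-1.73,-4.3,0],[-1.73,-4.3,0],[-1.73,-4.3,0],[-1.73,-4.3,0],[-5,0,0],[-5,0,0],[-5,0,0],[-5,0,0]],"turn":[0,0,0,0,0,0,0,0],"grip":[0,0,0,0,0,0,0,0]}'; python3 st.py
python3 -m crank '{"slide":[[-5,0,0],[-5,0,0],[-5,0,0],[-5,0,0]],"turn":[0,0,0,0],"grip":[0,0,0,0]}'; python3 st.py
python3 -m crank '{"slide":[[-5,0,0],[-5,0,0],[-5,0,0],[-5,0,0]],"turn":[0,0,0,0],"grip":[0,0,0,0]}'; python3 st.py
```

```text
time_s: 12.3
position: [-0.0468, -0.8, 0.5402]
tool_rot: [3.142, -0.003, 1.433]
contact_force: [-0.1, -0.3, 0.8]
opening: 0.0004
gripper_force: 0.0
{'t': 12.3, 'q': [-1.7116, 0.7179, 0.789, 0.0001, 1.6373, -1.574], 'p': [-0.0468, -0.8, 0.5402], 'o': [3.1415, -0.0026, 1.4332]}
time_s: 12.7
position: [-0.0644, -0.9101, 0.5268]
tool_rot: [3.14, 0.021, 1.434]
contact_force: [-5.4, -56.6, 56.9]
opening: 0.0008
gripper_force: 0.0
{'t': 12.7, 'q': [-1.7139, 1.0826, 0.0468, 0.0022, 1.9912, -1.5759], 'p': [-0.0644, -0.9101, 0.5268], 'o': [3.1397, 0.021, 1.4336]}
time_s: 13.1
position: [-0.0786, -0.9398, 0.4754]
tool_rot: [3.133, 0.131, 1.433]
contact_force: [0.1, 0.1, 0.5]
opening: 0.0004
gripper_force: 0.0
{'t': 13.1, 'q': [-1.7251, 1.1378, 0.0503, 0.0108, 1.8223, -1.5845], 'p': [-0.0786, -0.9398, 0.4754], 'o': [3.1333, 0.1313, 1.4329]}
```

Over-reaching does tilt the tool: pitch went to 0.13 in the wanted direction. I continue in gentler steps, because q3 sits at its stop.

```bash
python3 -m crank '{"slide":[[-3,0,0],[-3,0,0],[-3,0,0],[-3,0,0],[-3,0,0],[-3,0,0]],"turn":[0,0,0,0,0,0],"grip":[0,0,0,0,0,0]}'; python3 st.py
python3 -m crank '{"slide":[[-4,0,-2],[-4,0,-2],[-4,0,-2],[-4,0,-2]],"turn":[0,0,0,0],"grip":[0,0,0,0]}'; python3 st.py
```

```text
time_s: 13.7
position: [-0.0887, -0.9558, 0.4555]
tool_rot: [3.128, 0.241, 1.432]
contact_force: [0.1, 0.6, 1.1]
opening: 0.0002
gripper_force: 0.0
{'t': 13.7, 'q': [-1.7337, 1.1617, 0.0484, 0.0194, 1.6914, -1.5917], 'p': [-0.0887, -0.9558, 0.4555], 'o': [3.128, 0.2405, 1.4318]}
time_s: 14.1
position: [-0.0938, -0.9382, 0.521]
tool_rot: [3.124, 0.343, 1.43]
contact_force: [-0.1, 0.4, -0.8]
opening: 0.0004
gripper_force: 0.0
{'t': 14.1, 'q': [-1.7429, 1.0939, 0.0476, 0.0287, 1.6581, -1.598], 'p': [-0.0938, -0.9382, 0.521], 'o': [3.1235, 0.3427, 1.4302]}
```

```bash
python3 -m crank '{"slide":[[-4,0,-2.5],[-4,0,-2.5],[-4,0,-2.5],[-4,0,-2.5],[-4,0,-2.5],[-4,0,-2.5],[-4,0,-2.5],[-4,0,-2.5]],"turn":[0,0,0,0,0,0,0,0],"grip":[0,0,0,0,0,0,0,0]}'; python3 st.py
python3 -m crank '{"slide":[[-4,0,-2.5],[-4,0,-2.5],[-4,0,-2.5],[-4,0,-2.5]],"turn":[0,0,0,0],"grip":[0,0,0,0]}'; python3 st.py
```

```text
time_s: 14.9
position: [-0.098, -0.8679, 0.681]
tool_rot: [3.115, 0.539, 1.425]
contact_force: [-0.6, 0.2, -0.7]
opening: 0.0005
gripper_force: 0.0
{'t': 14.9, 'q': [-1.7635, 0.918, 0.0484, 0.051, 1.6377, -1.6079], 'p': [-0.098, -0.8679, 0.681], 'o': [3.1149, 0.5389, 1.4253]}
time_s: 15.3
position: [-0.0977, -0.821, 0.7583]
tool_rot: [3.11, 0.637, 1.422]
contact_force: [-0.0, -0.0, 0.2]
opening: 0.0003
gripper_force: 0.0
{'t': 15.3, 'q': [-1.7754, 0.8274, 0.0484, 0.0643, 1.6303, -1.6117], 'p': [-0.0977, -0.821, 0.7583], 'o': [3.1105, 0.6375, 1.4218]}
```

```bash
python3 -m crank '{"slide":[[-4,0,-2.5],[-4,0,-2.5],[-4,0,-2.5],[-4,0,-2.5],[0,0,0]],"turn":[0,0,0,0,0],"grip":[0,0,0,0,0]}'; python3 st.py
cat > fk.py <<'E'
import numpy as np,json
from scipy.spatial.transform import Rotation as Rn
from scipy.optimize import least_squares
L=[json.loads(l) for l in open("log.jsonl")]
L.append(dict(q=[-1.286,.491,1.559,0,1.092,-.106],p=[.2381,-.5779,.4042],o=[-3.1406,0,.3908]))
def Rz(a):return Rn.from_euler('z',a).as_matrix()
def Ry(a):return Rn.from_euler('y',a).as_matrix()
def fk(q,k):
    r0,h,l1,l2,e,lat,tl,ty=k
    A=Rz(q[0]);B=A@Ry(q[1]);C=B@Ry(q[2]);D=C@Rz(q[3]);E=D@Ry(q[4]);F=E@Rz(q[5]+np.pi/2)
    return A@[r0,lat,h]+B@[0,0,l1]+C@[e,0,l2]+E@[0,ty,0]+F@[0,0,tl],F
def fit():
    f=lambda k:np.concatenate([fk(l["q"],k)[0]-l["p"] for l in L]+[1e-3*np.array(k)])
    return least_squares(f,[0,.15,.45,.4,0,.05,.1,0]).x
K=fit()
def ik(p,R,q0):
    lo=np.array([-3.1,-.84,.05,-1.13,.06,-2.69]);hi=np.array([3.1,2.19,2.79,4.28,2.93,2.69])
    def f(q):
        P,F=fk(q,K);return np.r_[(P-p)*5,Rn.from_matrix(R.T@F).as_rotvec()]
    s=least_squares(f,np.clip(q0,lo+1e-3,hi-1e-3),bounds=(lo,hi));return s.x,np.abs(s.fun).max()
E
python3 - <<'E'
from fk import *
print(K.round(4))
for l in L:
    P,F=fk(l["q"],K);print(((P-l["p"])*1000).round(1),np.rad2deg(np.linalg.norm(Rn.from_matrix(F.T@Rn.from_euler('xyz',l["o"]).as_matrix()).as_rotvec())).round(2))
s=L[-2];R=Rn.from_euler('xyz',s["o"]).as_matrix();q=np.array(s["q"])
z=R[:,2];print("z",z.round(3))
p0=np.array(s["p"])
c,sn=np.cos(-.14),np.sin(-.14)
O=np.array([.593,.0625,0])
def W(x,y,zz):return O+[c*x-sn*y,sn*x+c*y,zz]
for tip in [(-80,60,45),(0,80,45),(60,60,45),(-60,200,130)]:
    p=W(*(np.array(tip)/1000))-.19*z
    for t in np.linspace(0,1,9)[1:]:
        pp=p0+(p-p0)*t
        q2,e=ik(pp,R,q if t==.125 else q2)
        if t==.125 or t in(.5,1):print(tip,t,pp.round(3),q2.round(2),round(e,4))
E
```

```text
time_s: 15.8
position: [-0.0955, -0.7644, 0.8344]
tool_rot: [3.106, 0.74, 1.418]
contact_force: [-0.2, 0.1, 0.8]
opening: 0.0006
gripper_force: 0.0
{'t': 15.8, 'q': [-1.7891, 0.7326, 0.0475, 0.0796, 1.6245, -1.6149], 'p': [-0.0955, -0.7644, 0.8344], 'o': [3.1061, 0.7397, 1.4178]}
[-3.000e-04  1.965e-01  5.869e-01  4.113e-01  4.300e-02  6.920e-02
  8.170e-02 -3.300e-03]
[ 0.  -0.  -0.2] 0.0
[ 0.   0.1 -0. ] 0.0
[-0.   0.  -0.1] 0.0
[-0.  -0.1 -0. ] 0.0
[0.  0.  0.1] 0.01
[0. 0. 0.] 0.01
[-0. -0. -0.] 0.0
[ 0.   0.  -0.1] 0.01
[ 0.  -0.   0.1] 0.01
[ 0.  0. -0.] 0.0
[ 0.1 -0.   0. ] 0.01
[-0.2 -0.1  0.3] 0.03
z [-0.068 -0.671 -0.738]
(-80, 60, 45) 0.125 [-0.017 -0.636  0.753] [-1.7   0.29  1.04  0.02  1.07 -1.57] 0.0
(-80, 60, 45) 0.5 [ 0.22  -0.252  0.51 ] [-0.94 -0.11  2.11 -0.77  0.7  -0.31] 0.0
(-80, 60, 45) 1.0 [0.535 0.261 0.185] [ 0.42  0.8   1.73 -0.7   1.15  1.03] 0.0
(0, 80, 45) 0.125 [-0.006 -0.635  0.753] [-1.69  0.29  1.05  0.01  1.07 -1.55] 0.0
(0, 80, 45) 0.5 [ 0.261 -0.248  0.51 ] [-0.83 -0.06  2.07 -0.81  0.76 -0.19] 0.0
(0, 80, 45) 1.0 [0.617 0.269 0.185] [ 0.38  0.87  1.52 -0.68  1.24  0.92] 0.0
(60, 60, 45) 0.125 [ 0.001 -0.639  0.753] [-1.67  0.3   1.04  0.    1.07 -1.53] 0.0
(60, 60, 45) 0.5 [ 0.289 -0.262  0.51 ] [-0.8  -0.    2.01 -0.82  0.78 -0.16] 0.0
(60, 60, 45) 1.0 [0.674 0.241 0.185] [ 0.32  0.91  1.41 -0.7   1.27  0.83] 0.0
(-60, 200, 130) 0.125 [-0.012 -0.619  0.764] [-1.7   0.26  1.06  0.02  1.08 -1.56] 0.0
(-60, 200, 130) 0.5 [ 0.239 -0.184  0.552] [-0.73 -0.19  2.06 -0.75  0.93 -0.23] 0.0
(-60, 200, 130) 1.0 [0.574 0.396 0.27 ] [ 0.57  0.8   1.39 -0.56  1.48  0.92] 0.0
```

The FK fit is sub-millimetre, the lean is 42.4°, and the press poses are reachable. Next I check the bottles near the approach and work out the waypoints.

```bash
cat > plan.py <<'E'
from fk import *
from rig import robot
c,sn=np.cos(-.14),np.sin(-.14)
O=np.array([.593,.0625,0])
def W(x,y,z):return O+np.array([c*x-sn*y,sn*x+c*y,z])/1000*np.array([1,1,1])
def inv(p):
    d=np.asarray(p)-O;return np.array([c*d[0]+sn*d[1],-sn*d[0]+c*d[1],d[2]])*1000
def go(tips):
    s=robot.state();R=Rn.from_euler('xyz',s["tool_rot"]).as_matrix();p=s["position"];q=s["qpos"]
    print("tip now",inv(p+.19*R[:,2]).round(1),"force press",inv(s["contact_force"]+O).round(0)/1000)
    for t in tips:
        g=W(*t)-.19*R[:,2];
        for f in (.25,.5,.75,1): q,e=ik(p+(g-p)*f,R,q); print("   ",q.round(2),round(e,4)) if e>.003 or f==1 else 0
        print(t,"slide cm",((g-p)@R*100).round(2),"len",np.linalg.norm(g-p).round(3)); p=g
E
python3 - <<'E'
from h import *
from plan import inv,go
f=np.load("top0.npz");P=cloud("top",f["d"])
for a in [(170,190),(168,180),(180,221),(155,243),(207,140),(188,150),(152,235)]: print(a,P[a[1],a[0]].round(3),inv(P[a[1],a[0]]).round(0))
f=np.load("scene0.npz");P=cloud("scene",f["d"])
for a in [(122,240),(125,265),(150,302),(128,187)]: print("s",a,P[a[1],a[0]].round(3),inv(P[a[1],a[0]]).round(0))
go([(-380,-300,500),(-180,-50,420),(-60,200,300),(-5,200,200),(-5,120,110),(-5,62,46)])
E
```

```text
(170, 190) [0.511 0.358 0.089] [-123.  281.   89.]
(168, 180) [0.525 0.361 0.126] [-109.  286.  126.]
(180, 221) [0.429 0.32  0.025] [-199.  232.   25.]
(155, 243) [0.31  0.373 0.072] [-324.  268.   72.]
(207, 140) [0.779 0.275 0.05 ] [155. 236.  50.]
(188, 150) [0.695 0.327 0.087] [ 64. 276.  87.]
(152, 235) [0.318 0.377 0.105] [-316.  274.  105.]
s (122, 240) [0.522 0.368 0.121] [-113.  293.  121.]
s (125, 265) [0.508 0.378 0.057] [-128.  300.   57.]
s (150, 302) [0.317 0.379 0.104] [-318.  275.  104.]
s (128, 187) [0.783 0.272 0.094] [159. 234.  94.]
tip now [ -561.3 -1043.    694.2] force press [-0.21   0.054  0.83 ]
    [-0.35 -0.4   1.96 -0.72  1.41 -0.15] 0.0
(-380, -300, 500) slide cm [ 68.14  18.42 -35.26] len 0.789
    [ 0.34  0.16  1.7  -0.66  1.64  0.55] 0.0
(-180, -50, 420) slide cm [ 24.05  20.05 -10.41] len 0.33
    [ 0.57  0.65  1.24 -0.57  1.75  0.75] 0.0
(-60, 200, 300) slide cm [26.67 11.95 -7.67] len 0.302
    [ 0.52  0.79  1.22 -0.58  1.62  0.78] 0.0
(-5, 200, 200) slide cm [6.79 5.24 7.53] len 0.114
    [ 0.44  0.81  1.44 -0.63  1.37  0.86] 0.0
(-5, 120, 110) slide cm [ 0.16 -0.32 12.04] len 0.12
    [ 0.37  0.85  1.56 -0.7   1.21  0.93] 0.0
(-5, 62, 46) slide cm [ 0.03 -0.23  8.63] len 0.086
```

Run:
```python
from plan import *
go([(-150,-400,500),(-120,-50,420),(-40,200,300)])
```

```text
tip now [ -561.3 -1043.    694.2] force press [-0.21   0.054  0.83 ]
    [-0.47  0.03  1.64 -0.73  1.25 -0.17] 0.0
(-150, -400, 500) slide cm [ 60.97  41.3  -27.9 ] len 0.788
    [ 0.29  0.24  1.59 -0.68  1.63  0.5 ] 0.0
(-120, -50, 420) slide cm [ 31.27   3.17 -17.6 ] len 0.36
    [ 0.55  0.67  1.19 -0.58  1.76  0.72] 0.0
(-40, 200, 300) slide cm [26.63  7.95 -7.78] len 0.289
```

```bash
python3 -m crank '{"slide":[[3.81,2.58,-1.74],[3.81,2.58,-1.74],[3.81,2.58,-1.74],[3.81,2.58,-1.74],[3.81,2.58,-1.74],[3.81,2.58,-1.74],[3.81,2.58,-1.74],[3.81,2.58,-1.74]],"turn":[0,0,0,0,0,0,0,0],"grip":[0,0,0,0,0,0,0,0]}' 40
python3 -m crank '{"slide":[[3.81,2.58,-1.74],[3.81,2.58,-1.74],[3.81,2.58,-1.74],[3.81,2.58,-1.74],[3.81,2.58,-1.74],[3.81,2.58,-1.74],[3.81,2.58,-1.74],[3.81,2.58,-1.74]],"turn":[0,0,0,0,0,0,0,0],"grip":[0,0,0,0,0,0,0,0]}'
python3 - <<'E'
from plan import *
go([(-120,-50,420),(-40,200,300)])
E
```

```text
time_s: 16.6
position: [0.1219, -0.5198, 0.752]
tool_rot: [3.103, 0.733, 1.415]
contact_force: [0.5, -0.5, 0.6]
opening: 0.0007
gripper_force: 0.0
time_s: 17.4
position: [0.371, -0.23, 0.6576]
tool_rot: [3.103, 0.734, 1.415]
contact_force: [0.5, -1.2, 0.2]
opening: 0.0005
gripper_force: 0.0
tip now [-173.9 -447.9  516.6] force press [ 0.705 -1.068  0.227]
    [ 0.28  0.24  1.59 -0.67  1.62  0.5 ] 0.0
(-120, -50, 420) slide cm [ 36.08   5.49 -19.33] len 0.413
    [ 0.55  0.67  1.19 -0.57  1.75  0.73] 0.0
(-40, 200, 300) slide cm [26.7   7.89 -7.62] len 0.289
```

```bash
python3 -m crank '{"slide":[[4,0.6,-2.15],[4,0.6,-2.15],[4,0.6,-2.15],[4,0.6,-2.15],[4,0.6,-2.15],[4,0.6,-2.15],[4,0.6,-2.15],[4,0.6,-2.15]],"turn":[0,0,0,0,0,0,0,0],"grip":[0,0,0,0,0,0,0,0]}'
python3 -m crank '{"slide":[[4,0.6,-2.15],[4.4,1.3,-1.27],[4.4,1.3,-1.27],[4.4,1.3,-1.27],[4.4,1.3,-1.27],[4.4,1.3,-1.27],[4.4,1.3,-1.27],[0,0,0]],"turn":[0,0,0,0,0,0,0,0],"grip":[0,0,0,0,0,0,0,0]}'
python3 - <<'E'
from plan import *
go([(-5,200,190),(-5,120,110),(-5,64,46)])
E
```

```text
time_s: 18.2
position: [0.4663, 0.1136, 0.5723]
tool_rot: [3.104, 0.734, 1.415]
contact_force: [0.9, -0.3, -0.6]
opening: 0.0004
gripper_force: 0.0
time_s: 19.0
position: [0.5921, 0.3927, 0.4381]
tool_rot: [3.111, 0.737, 1.423]
contact_force: [-0.3, 0.3, -1.1]
opening: 0.0002
gripper_force: 0.0
tip now [-42.2 199.2 297.5] force press [-0.29   0.215 -1.135]
    [ 0.52  0.8   1.23 -0.58  1.6   0.79] 0.0
(-5, 200, 190) slide cm [7.31 3.48 7.99] len 0.114
    [ 0.44  0.81  1.44 -0.63  1.37  0.85] 0.0
(-5, 120, 110) slide cm [-0.54 -0.28 11.3 ] len 0.113
    [ 0.37  0.86  1.56 -0.69  1.21  0.92] 0.0
(-5, 64, 46) slide cm [ 0.16 -0.21  8.5 ] len 0.085
```

```bash
python3 -m crank '{"slide":[[2.4,1.16,2.66],[2.4,1.16,2.66],[2.4,1.16,2.66],[-0.1,-0.1,3.8],[-0.1,-0.1,3.8],[-0.1,-0.1,3.8],[0,0,0]],"turn":[0,0,0,0,0,0,0],"grip":[0,0,0,0,0,0,0]}'
python3 - <<'E'
from plan import *
from h import *
snap("scene","6");snap("top","6")
go([(-5,64,46)])
a=cv2.imread("pics/scene6.png");b=cv2.imread("pics/top6.png")
cv2.imwrite("pics/c6.png",cv2.vconcat([cv2.resize(a[130:270,120:300],None,fx=2.2,fy=2.2,interpolation=cv2.INTER_CUBIC),cv2.resize(b[120:240,190:370],None,fx=2.2,fy=2.2,interpolation=cv2.INTER_CUBIC)]))
s=robot.state();R=Rn.from_euler('xyz',s["tool_rot"]).as_matrix();t=s["position"]+.19*R[:,2]
print("tip px in crop",(proj("scene",t)-[120,130])*2.2)
E
```

```text
time_s: 19.7
position: [0.6169, 0.303, 0.2517]
tool_rot: [3.111, 0.737, 1.417]
contact_force: [-0.4, 1.1, 0.3]
opening: 0.0006
gripper_force: 0.0
tip now [ -4.3 117.1 114.5] force press [-0.08   0.133  0.219]
    [ 0.37  0.85  1.56 -0.69  1.21  0.93] 0.0
(-5, 64, 46) slide cm [ 0.65 -0.31  8.64] len 0.087
tip px in crop [[136.80054967 155.69950971]]
```

View pics/c6.png

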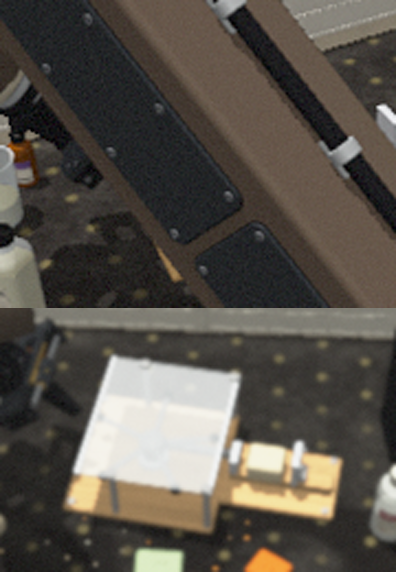

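The top view shows the fingertips at crop (75,410), just left of the guard, whose left edge runs from (112,360) to (75,475). The scene camera is blocked by the arm. I check the tip projection and the full guard outline from the top camera.

```bash
cat > gd.py <<'E'
from plan import *
from h import *
s=robot.state();R=Rn.from_euler('xyz',s["tool_rot"]).as_matrix();t=s["position"]+.19*R[:,2]
print("tip px top",proj("top",t).round(1))
f=np.load("top6.npz");p,d=f["p"],f["d"];P=cloud("top",d)
m=(d>0)&(P[...,2]>.098)&(P[...,2]<.122)&(P[...,0]>.42)&(P[...,0]<.8)&(P[...,1]>-.1)&(P[...,1]<.165)&(p.min(-1)>110)
k,l,st,c=cv2.connectedComponentsWithStats(m.astype(np.uint8));i=1+st[1:,4].argmax()
v,u=np.nonzero(l==i);Q=ray("top",np.c_[u,v],.113)[:,:2]
r=cv2.minAreaRect((Q*1000).astype(np.float32));print(r)
b=cv2.boxPoints(r)/1000
print(np.array([inv([*x,0]) for x in b]).round(1))
# post bases / spokes: hub corner check by dark balls seen from top
v,u=np.indices(d.shape);X=ray("top",np.c_[u.ravel(),v.ravel()],.055)
q=np.array([inv(x) for x in X]);r=np.hypot(q[:,0],q[:,1]).reshape(d.shape)
m=((p.max(-1)<90)&(r<118)&(r>80)).astype(np.uint8)
k,l,st,c=cv2.connectedComponentsWithStats(m)
for i in range(1,k):
    if st[i,4]>3: print(c[i].round(1),st[i,4],inv(ray("top",c[i],.055)[0]).round(1))
E
python3 gd.py
```

```text
tip px top [[225.2 165.9]]
((588.9620971679688, 49.643104553222656), (210.91592407226562, 244.88304138183594), 82.04724884033203)
[[-124.5 -118.9    0. ]
 [ 120.4 -118.6    0. ]
 [ 120.1   92.3    0. ]
 [-124.8   92.     0. ]]
```

The frame matches: the guard's y edges read 92 and −119, and x is centred to 2 mm. I reach in beside spoke A.

```bash
python3 -m crank '{"slide":[[0.65,-0.31,0],[0,0,2.5],[0,0,2.5],[0,0,2.0],[0,0,1.6],[0,0,0]],"turn":[0,0,0,0,0,0],"grip":[0,0,0,0,0,0]}'
python3 - <<'E'
from plan import *
go([(60,62,46)])
E
```

```text
time_s: 20.4
position: [0.6094, 0.2537, 0.1863]
tool_rot: [3.105, 0.734, 1.415]
contact_force: [-0.8, 0.6, -0.4]
opening: 0.0002
gripper_force: 0.0
tip now [-5.4 64.3 45.3] force press [-0.83   0.472 -0.386]
    [ 0.32  0.91  1.4  -0.7   1.27  0.83] 0.0
(60, 62, 46) slide cm [-0.14  6.54  0.27] len 0.065
```

```bash
python3 -m crank '{"slide":[[0,1,0],[0,1,0],[0,1,0],[0,1,0],[0,1,0],[0,0,0]],"turn":[0,0,0,0,0,0],"grip":[0,0,0,0,0,0]}'
cat > ram.py <<'E'
from plan import *
from h import *
import sys
snap("top",sys.argv[1]);f=np.load(f"top{sys.argv[1]}.npz");p,d=f["p"],f["d"];P=cloud("top",d)
def L(z,lo,hi,y0,y1):
    v,u=np.nonzero((d>0)&(P[...,2]>lo)&(P[...,2]<hi));q=np.array([inv(x) for x in ray("top",np.c_[u,v],z)])
    return q[(abs(q[:,0]+3)<40)&(q[:,1]>y0)&(q[:,1]<y1)]
q=L(.064,.056,.075,-245,-121)
q=q[abs(q[:,0]+3)<18]
h,e=np.histogram(q[:,1],bins=np.arange(-240,-118,3));print("z64 profile",[(int(a),int(b)) for a,b in zip(e,h)])
q=L(.082,.072,.095,-260,-200);print("plate",np.percentile(q[:,1],[3,97]).round(1))
go([])
E
python3 ram.py 7
```

```text
time_s: 21.0
position: [0.6604, 0.2476, 0.189]
tool_rot: [3.101, 0.732, 1.413]
contact_force: [0.0, 1.7, 0.7]
opening: 0.0006
gripper_force: 0.7
z64 profile [(-240, 3), (-237, 3), (-234, 2), (-231, 1), (-228, 1), (-225, 3), (-222, 0), (-219, 0), (-216, 0), (-213, 2), (-210, 7), (-207, 7), (-204, 7), (-201, 8), (-198, 7), (-195, 7), (-192, 6), (-189, 7), (-186, 7), (-183, 7), (-180, 8), (-177, 7), (-174, 7), (-171, 7), (-168, 7), (-165, 5), (-162, 7), (-159, 8), (-156, 4), (-153, 0), (-150, 0), (-147, 0), (-144, 6), (-141, 8), (-138, 7), (-135, 7), (-132, 5), (-129, 0), (-126, 0), (-123, 0)]
plate [-239.3 -224.4]
tip now [45.8 65.6 47.8] force press [-1.03   1.157  0.116]
```

```bash
python3 -m crank '{"slide":[[0,-0.8,0],[0,0,-2.5],[0,0,-2.8],[0,-4.5,0],[0,-4.5,0],[0,-1.5,0],[0,0,0]],"turn":[0,0,0,0,0,0,0],"grip":[0,0,0,0,0,0,0]}'
python3 - <<'E'
from plan import *
go([(-64,64,46)])
E
```

```text
time_s: 21.75
position: [0.5484, 0.2982, 0.2253]
tool_rot: [3.104, 0.734, 1.417]
contact_force: [1.1, -0.1, -1.1]
opening: 0.0004
gripper_force: 0.0
tip now [-71.6  99.9  84.3] force press [ 1.143  0.082 -1.136]
    [ 0.41  0.81  1.69 -0.69  1.16  1.01] 0.0
(-64, 64, 46) slide cm [-0.09  0.62  5.27] len 0.053
```

```bash
python3 -m crank '{"slide":[[0,0.55,0],[0,0,2.5],[0,0,2.7],[0,0,0]],"turn":[0,0,0,0],"grip":[0,0,0,0]}'
python3 -m crank '{"slide":[[0,1.4,0.08],[0,1.4,0.08],[0,1.4,0.08],[0,1.4,0.08]],"turn":[0,0,0,0],"grip":[0,0,0,0]}'
python3 -m crank '{"slide":[[0,1.4,0.08],[0,1.4,0.08],[0,1.4,0.08],[0,1.2,0.08],[0,0,0]],"turn":[0,0,0,0,0],"grip":[0,0,0,0,0]}'
python3 ram.py 8
```

```text
time_s: 22.15
position: [0.5534, 0.2602, 0.1843]
tool_rot: [3.107, 0.735, 1.415]
contact_force: [0.3, -0.6, -0.2]
opening: 0.0003
gripper_force: 0.0
time_s: 22.55
position: [0.6094, 0.2531, 0.1865]
tool_rot: [3.102, 0.733, 1.413]
contact_force: [-3.5, 3.0, 2.2]
opening: 0.0008
gripper_force: 2.1
time_s: 23.05
position: [0.6629, 0.2434, 0.1848]
tool_rot: [3.101, 0.732, 1.412]
contact_force: [0.5, 1.4, -2.1]
opening: 0.0007
gripper_force: 0.9
z64 profile [(-240, 3), (-237, 1), (-234, 2), (-231, 1), (-228, 2), (-225, 1), (-222, 0), (-219, 0), (-216, 2), (-213, 6), (-210, 8), (-207, 6), (-204, 7), (-201, 7), (-198, 6), (-195, 7), (-192, 7), (-189, 7), (-186, 7), (-183, 6), (-180, 8), (-177, 7), (-174, 7), (-171, 7), (-168, 7), (-165, 8), (-162, 5), (-159, 8), (-156, 6), (-153, 8), (-150, 6), (-147, 8), (-144, 4), (-141, 0), (-138, 0), (-135, 0), (-132, 0), (-129, 0), (-126, 0), (-123, 0)]
plate [-237.  -224.4]
tip now [48.6 61.9 43.8] force press [-0.578  1.086 -1.214]
```

Ram reached the soap and about 10 mm remains. Now the next spoke.

```bash
python3 -m crank '{"slide":[[0,-0.8,0],[0,0,-2.5],[0,0,-2.8],[0,-4.5,-0.1],[0,-4.5,-0.1],[0,-1.6,0],[0,0,0]],"turn":[0,0,0,0,0,0,0],"grip":[0,0,0,0,0,0,0]}'
python3 - <<'E'
from plan import *
go([(-66,64,46)])
E
```

```text
time_s: 23.8
position: [0.5496, 0.2959, 0.2233]
tool_rot: [3.103, 0.734, 1.417]
contact_force: [1.5, 0.5, -0.0]
opening: 0.0005
gripper_force: 0.0
tip now [-70.   97.8  82.3] force press [ 1.439  0.706 -0.007]
    [ 0.41  0.81  1.7  -0.69  1.16  1.01] 0.0
(-66, 64, 46) slide cm [-0.07  0.26  4.97] len 0.05
```

```bash
python3 -m crank '{"slide":[[0,0.3,0],[0,0,2.5],[0,0,2.4],[0,0,0]],"turn":[0,0,0,0],"grip":[0,0,0,0]}'
python3 -m crank '{"slide":[[0,1.4,0.08],[0,1.4,0.08],[0,1.4,0.08],[0,1.4,0.08]],"turn":[0,0,0,0],"grip":[0,0,0,0]}'
python3 -m crank '{"slide":[[0,0.8,0.05],[0,0.8,0.05]],"turn":[0,0],"grip":[0,0]}'
python3 -m crank '{"slide":[[0,0.6,0.03],[0,0.6,0.03],[0,0,0]],"turn":[0,0,0],"grip":[0,0,0]}'
python3 ram.py 9
```

```text
time_s: 24.2
position: [0.5523, 0.2601, 0.1841]
tool_rot: [3.106, 0.735, 1.414]
contact_force: [-0.3, 0.5, 0.4]
opening: 0.0002
gripper_force: 0.0
time_s: 24.6
position: [0.6085, 0.2532, 0.1865]
tool_rot: [3.102, 0.733, 1.413]
contact_force: [-3.4, 2.8, 1.7]
opening: 0.0005
gripper_force: 2.1
time_s: 24.8
position: [0.6235, 0.2501, 0.1857]
tool_rot: [3.103, 0.734, 1.413]
contact_force: [-6.0, 0.5, 1.9]
opening: 0.0001
gripper_force: 2.6
time_s: 25.1
position: [0.6351, 0.2477, 0.1846]
tool_rot: [3.104, 0.733, 1.414]
contact_force: [-1.8, -0.2, -2.9]
opening: 0.0005
gripper_force: 1.3
z64 profile [(-240, 2), (-237, 4), (-234, 2), (-231, 1), (-228, 2), (-225, 3), (-222, 7), (-219, 6), (-216, 7), (-213, 7), (-210, 8), (-207, 7), (-204, 7), (-201, 7), (-198, 6), (-195, 6), (-192, 7), (-189, 7), (-186, 7), (-183, 7), (-180, 8), (-177, 7), (-174, 7), (-171, 6), (-168, 6), (-165, 8), (-162, 7), (-159, 8), (-156, 6), (-153, 4), (-150, 0), (-147, 0), (-144, 0), (-141, 0), (-138, 0), (-135, 0), (-132, 0), (-129, 0), (-126, 0), (-123, 0)]
plate [-240.2 -224.4]
tip now [20.8 62.2 43.6] force press [-2.347  0.412 -2.857]
```

```bash
python3 -m crank '{"slide":[[0,0.5,0.02],[0,0.5,0.02],[0,0,0]],"turn":[0,0,0],"grip":[0,0,0]}'
python3 -m crank '{"slide":[[0,0.4,0.02],[0,0.4,0.02],[0,0,0]],"turn":[0,0,0],"grip":[0,0,0]}'
```

```text
time_s: 25.45
position: [0.6446, 0.2463, 0.1844]
tool_rot: [3.104, 0.733, 1.415]
contact_force: [-2.8, 0.4, -6.0]
opening: 0.0007
gripper_force: 2.2
time_s: 25.75
position: [0.6517, 0.2452, 0.184]
tool_rot: [3.106, 0.733, 1.415]
contact_force: [-7.3, 3.1, -5.4]
opening: 0.0005
gripper_force: 4.6
```

```bash
python3 -m crank '{"slide":[[0,0.3,0],[0,0.2,0],[0,0,0]],"turn":[0,0,0],"grip":[0,0,0]}'
python3 -m crank '{"slide":[[0,0.2,0],[0,0.2,0],[0,0,0]],"turn":[0,0,0],"grip":[0,0,0]}'; python3 ram.py 10
```

```text
time_s: 26.05
position: [0.6552, 0.2446, 0.1834]
tool_rot: [3.113, 0.736, 1.417]
contact_force: [-19.7, 2.5, -4.4]
opening: 0.0004
gripper_force: 8.9
time_s: 26.35
position: [0.6582, 0.2443, 0.1828]
tool_rot: [3.117, 0.736, 1.418]
contact_force: [-26.6, 5.2, -6.2]
opening: 0.0002
gripper_force: 12.9
z64 profile [(-240, 1), (-237, 3), (-234, 2), (-231, 1), (-228, 1), (-225, 3), (-222, 8), (-219, 7), (-216, 7), (-213, 7), (-210, 8), (-207, 5), (-204, 7), (-201, 8), (-198, 7), (-195, 4), (-192, 7), (-189, 7), (-186, 7), (-183, 6), (-180, 8), (-177, 7), (-174, 7), (-171, 5), (-168, 7), (-165, 8), (-162, 6), (-159, 8), (-156, 5), (-153, 0), (-150, 0), (-147, 0), (-144, 0), (-141, 0), (-138, 0), (-135, 0), (-132, 0), (-129, 0), (-126, 0), (-123, 0)]
plate [-240.7 -224.4]
tip now [42.2 61.6 42. ] force press [-25.867   1.16   -5.733]
```

The bar is held firmly: the finger meets 26 N and the ram has stalled. I back off, withdraw clear of everything and check by numbers, since the picture allowance is used up.

```bash
python3 -m crank '{"slide":[[0,-0.5,0],[0,-0.7,0],[0,0,-2.5],[0,0,-4],[0,0,-4.5],[0,0,-4.5],[0,0,-4.5],[0,0,0]],"turn":[0,0,0,0,0,0,0,0],"grip":[0,0,0,0,0,0,0,0]}'
python3 -m crank '{"slide":[[0,0,0],[0,0,0],[0,0,0],[0,0,0],[0,0,0]],"turn":[0,0,0,0,0],"grip":[0,0,0,0,0]}'; python3 ram.py 11
python3 - <<'E'
from h import *
from plan import inv
f=np.load("top11.npz");p,d=f["p"],f["d"];P=cloud("top",d)
v,u=np.nonzero((d>0)&(abs(P[...,2]-.064)<.008));q=np.array([inv(x) for x in ray("top",np.c_[u,v],.064)])
q=q[(abs(q[:,0])<50)&(q[:,1]>-222)&(q[:,1]<-172)];print("soap",cv2.minAreaRect(q[:,:2].astype(np.float32)),np.median(P[v,u,2]))
a=np.load("top6.npz");dd=np.abs(a["d"]-d);print("changed px",np.argwhere((dd>.03)&(a["d"]>0)&(d>0)).mean(0),((dd>.03)&(a["d"]>0)&(d>0)).sum())
# other objects: compare colours at their pixels with an early frame
b=np.load("top4.npz")["p"]
for n,(x,y) in dict(green=(262,237),cream=(180,221),orange=(313,241),orange2=(333,267),tin=(390,246),dropper=(367,262),oil=(368,215),yellow=(401,214),amber=(155,243),lotion=(170,190)).items(): print(n,np.load("top0.npz")["p"][y,x],b[y,x],p[y,x])
E
```

```text
time_s: 27.2
position: [0.6622, 0.3821, 0.3393]
tool_rot: [3.092, 0.728, 1.41]
contact_force: [1.1, -0.0, -0.1]
opening: 0.0004
gripper_force: 0.0
time_s: 27.7
position: [0.6628, 0.3781, 0.3325]
tool_rot: [3.104, 0.734, 1.414]
contact_force: [-0.0, 0.3, 0.8]
opening: 0.0002
gripper_force: 0.0
z64 profile [(-240, 2), (-237, 2), (-234, 3), (-231, 2), (-228, 1), (-225, 3), (-222, 8), (-219, 7), (-216, 7), (-213, 6), (-210, 8), (-207, 6), (-204, 7), (-201, 8), (-198, 7), (-195, 7), (-192, 7), (-189, 7), (-186, 7), (-183, 7), (-180, 8), (-177, 6), (-174, 7), (-171, 7), (-168, 5), (-165, 8), (-162, 6), (-159, 8), (-156, 6), (-153, 0), (-150, 0), (-147, 0), (-144, 0), (-141, 0), (-138, 0), (-135, 0), (-132, 0), (-129, 0), (-126, 0), (-123, 0)]
plate [-240.7 -224.4]
tip now [ 30.1 195.2 191.6] force press [0.448 0.437 0.051]
soap ((-8.290338516235352, -197.0537872314453), (49.953243255615234, 58.055606842041016), 89.09612274169922) 0.06395423139268841
changed px [165.42294244 182.68020441] 7436
green [57 51 43] [220 235 198] [221 236 198]
cream [245 243 223] [82 72 62] [172 161 134]
orange [245 164  63] [178  95  36] [245 165  64]
orange2 [245 163  62] [178  96  40] [245 165  64]
tin [238 239 236] [239 240 236] [238 240 236]
dropper [83 52 22] [86 53 27] [85 51 26]
oil [106  79  78] [108  81  81] [105  80  80]
yellow [245 240  81] [245 240  80] [245 240  81]
amber [69 43 25] [68 43 24] [103  91  79]
lotion [127 128 108] [119 117 100] [126 126 106]
```

```bash
python3 -c "
from rig import robot
print(robot.close_job())"
```

```text
the job is handed in; nothing more can be done
None
```

The job is handed in at about 28 s: the short thick bar lies flat and square on the bed, held between ram and stamp plate after three clockwise spoke pushes (26 N at the finger when the ram stalled), and the arm is clear. In the final check six of the eight other objects I compared looked unmoved. I could not fully confirm the left-hand cream bar and amber bottle, whose image colours had changed, probably from the arm's shadow or the arm blocking the view.

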